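Pack the coin away and hold the gate release

TASK

Set the gold coin in its clear capsule down inside the open grey deposit box without dropping it, shut the lid fully, then press the red-padded spring lever down with the fingertips until its arm is level and keep holding it level, so that the brass gate stays open: finish while still holding it, without letting go. Never push the lever on down towards its bottom stop (that sounds the alarm), and leave the horse, opera glass, chest, loupe and key where they are.

Things in the scene. Friction and masses are not known exactly. Their poses are not given: they have to be found in the camera images.
- coin: gold coin in a clear acrylic capsule: a loose flat disc 46 mm across, 10 mm thick, about 50 g, lying flat on the counter; origin at the centre of its underside
- deposit_box: open-topped dented grey steel deposit box, fixed to the counter, 140 mm (its x) by 240 mm (its y) outside, 75 mm high, walls and floor 5 mm thick; origin at the centre of its underside, z up; the lid is hinged along its +x (far) rim
- lid (a joint): angle of the box's lid in rad: 0 shut, grows as it opens up and back, 1.9 at most; it starts standing open at 1.5 to 1.85. Stiff hinge: the lid stays where it is left and takes about 2 to 4 N near its free edge to move
- lid_hinge (a point): point on the lid's hinge line at mid-length, 75 mm above the counter, at x = +70 mm in the box's frame. The lid is a flat plate 140 mm (hinge to free edge) by 240 mm, 5 mm thick, with no handle; the hinge line lies in its underside. Axes of the lid: the plate runs from the hinge along -x, +z is its outer face
- lid_edge (a point): middle of the lid's free edge, on the outer (upper) face: 140 mm from the hinge. It is at the front rim of the box, 80 mm above the counter, when the lid is shut
- lever (a joint): angle of the spring-loaded gate-release lever in rad: 0 fully raised (arm 0.6 rad above level, where the spring returns it), grows as it is pressed down, 0.6 when the arm is level, bottom stop at 0.95. Spring torque about 0.45 + 1.0 x angle N m: about 9 N on the pad at level. Linked to the brass gate at the counter's far edge, which swings away from the robot by 1.6 times this angle
- lever_pad (a point): centre of the top face of the lever's red pad, 120 mm from the pivot and 8 mm above the arm's centre line; the pad is 70 mm along the arm, 50 mm wide, 12 mm thick; lever's axes: the arm runs from the pivot along -x, z is square to the pad
- lever_pivot (a point): pivot of the lever, 75 mm above the counter; axes of the lever's stand: the arm points along -x, y is the pivot's axis, z up. When the arm is level the pad's centre is 120 mm towards -x and 83 mm above the counter. The stand is fixed, two brass cheeks 56 mm apart overall and 89 mm high at the pivot
- jade_horse: small green jade horse, 75 mm long, 65 mm high, loose, to be left alone; origin at the centre of its underside
- opera_glass: ivory-white opera glass with brass rims lying flat, 80 by 102 mm, 44 mm high, loose, to be left alone; origin on the counter under its middle
- jewel_chest: rosewood jewellery chest, 106 by 156 mm, 89 mm high, loose, to be left alone; origin at the centre of its underside
- loupe: black eye loupe standing upright, 38 mm across, 36 mm high, loose, to be left alone; origin at the centre of its underside
- vault_key: flat brass key, 65 mm long, 5 mm thick, loose, to be left alone; origin on the counter under it

How it is judged:
By the outcome, as a careful person would: the job done as asked, in the order asked, and still so for the second after the job is handed in, while the arm keeps its last pose, push and grip.
It also fails if it takes over 64 s, if anything falls off the work surface, if the arm or the gripper's body presses on something with over 40 N, if the wrist force passes 120 N, or if a joint passes its speed limit or range.

ROBOT

A 7-joint arm with a two-finger parallel gripper is mounted at the origin on the work surface. World frame = base frame: x ahead of the robot, y to its left, z up, the work surface at z = 0. Lengths are in m, angles in degrees, forces in N, time in s.
With the tool pointing down it reaches from about 0.425 to 0.875 m from the base axis. Payload 4.7 kg.
Tool frame: the origin (TCP) lies at the very end of the fingers, on their centre line; the grasp point (between the pads) lies 19 mm behind it; z points along the fingers, y is the line along which they close (so a half turn about z gives the same grasp; the last joint's range is limited). The gripper opens to 87 mm and grips with 3 to 60 N. Pads are 19 mm wide; open, the fingers measure 117 mm over their backs; the gripper's body (75 mm by 190 mm) begins 51 mm behind the grasp point.
Start: joints at [-72.072, 18.392, -4.016, 83.108, 1.295, 78.541, -3.26], TCP at [0.191, 0.621, 0.223] pointing down, gripper open.
Joint ranges: [-163.93, 163.93], [-17.29, 119.83], [-79.2, 71.16], [3.27, 140.29], [-89.18, 269.18], [5.43, 117.66], [-154.24, 154.24]. Speed limits (degrees/s): [147.25, 147.25, 180, 180, 180, 180, 180].

INTERFACE

Orientations are given as [roll, pitch, yaw] about the fixed x, y, z axes, in that order (R = Rz(yaw) Ry(pitch) Rx(roll)).
In Python, from cell import get_obs, read_camera, sign_off, silhouettes gives the robot as it stands.
- The arm moves only by the tool play_rows, never from a script. Its argument "steps" is a list that holds one entry, the list of rows, each a list of 7 numbers: the shift along the tool's x, y, z in m, then the turn, a rotation vector about the tool's x, y, z in rad, then the finger opening in m, from 0 to 0.087. A call has 1 to 12 rows; each row shifts and turns the commanded pose from where the row before left it, along the tool's axes as they then stand; what a row does not reach is not made up. A row lasts 1/10 s, in which the tool goes at most 50 mm and 8.59 degrees, less where a joint would pass 70% of its speed; a pose out of reach is approached as far as the arm can. A call is refused whole if a number of a shift passes 0.05 or a number of a turn 0.15, either way. A call with a gripper value outside its range is refused whole. The fingers move at their own pace and stop on an object; "force" is the grip in N (left out, the last holds). Time passes only in rows, so rows that do not move let the fingers close. It gives the time, the measured TCP pose, the force, the opening and the grip force at its end, in the units of the state.
- get_obs(): the state, without advancing time (a new reading comes with each control period).
- read_camera(name): name is "scene" or "side" or "wrist"; returns a dict with "frame" (384x512x3 uint8, red, green, blue), "intrinsics" (3x3 intrinsics, pixels), "k1" (the pictures are not rectified: a ray, as slopes to the right and down, at radius r is drawn at 1 + k1 r^2 times it, then the intrinsics apply), "view" (4x4, takes a point from world to camera coordinates). Camera axes: x right, y up, looking along -z (the intrinsics and any distortion apply to the point x, -y, -z); pixel columns grow to the right and rows downward; lengths in m; the calibration is good to about 2 mm. A picture is of the moment at which its call begins. There is no depth.
- sign_off(): hands the job in; it is judged then, once.
Trained networks look in the newest picture that a camera, given by its name, has taken for a name from the list of things; names that differ only in an ending like _2 or _b are one class to them, and where a whole thing is asked for, a point or a joint stands for the part that bears it (a point fixed in the world has none). Each returns a list of dicts, best first, with "p" (0 to 1); they miss things now and then, are a little off and sometimes report something else, mostly with a low value. They report only what shows in the picture. A call takes as long as a camera call.
- silhouettes(camera, name): "pixels" (384x512 bool, what is visible of it) and "extent" ([left, top, right, bottom] in pixels, round what is visible of it).
The state is a dict: "time_s": time; "qpos": joint angles; "joint_velocities": joint speeds; "effort": joint torques, N m; "tool_pos": TCP position; "tool_rot": TCP orientation; "force": force on the tool from outside, world axes, zero at the start; "wrist_torque": the same for the moment, N m; "grip_width": finger opening in m; "grasp_force": force on a finger pad.
Only numpy, scipy, OpenCV 4.12 (cv2) and the standard library are available. Lean on these libraries where they do the work, as an engineer would, in place of code of your own. Each camera call takes 0.05 s, during which the arm holds its last target. There are 200 camera calls.

## Working session

There is one attempt and no reset: what is moved stays moved. The work goes in short steps, Python scripts to look and compute and a tool call to move; the robot and the scene stay as the last step left them, time stands still between calls to the robot, and variables do not carry over. Pictures are saved under pics/ and viewed, at most 10 in all, crops included, and the job is handed in when it is done.

Besides the shell and the picture viewer there is one more tool, called as name(argument=value, ...) on one line, values as JSON. play_rows: Moves the arm, as the interface text tells. Its arguments: {"type":"object","properties":{"steps":{"type":"array","items":{"type":"array","items":{"type":"array","items":{"type":"number"}}}},"force":{"type":"number"}},"required":["steps"]}

```bash
mkdir -p pics; ls; cat > h.py <<'E'
import numpy as np, cv2
from cell import get_obs, read_camera, sign_off, silhouettes
def ray(c,uv):
    K=np.array(c['intrinsics']);V=np.array(c['view'])
    d=(np.array(uv,float)-K[:2,2])/[K[0,0],K[1,1]]
    u=d.copy()
    for _ in range(20): u=d/(1+c['k1']*(u@u))
    R=V[:3,:3];o=-R.T@V[:3,3]
    return o,R.T@np.array([u[0],-u[1],-1])
def atz(c,uv,z):
    o,d=ray(c,uv); return o+d*(z-o[2])/d[2]
def proj(c,P):
    K=np.array(c['intrinsics']);V=np.array(c['view'])
    p=np.atleast_2d(P)@V[:3,:3].T+V[:3,3]
    s=np.stack([p[:,0],-p[:,1]],1)/-p[:,2:3]
    s=s*(1+c['k1']*(s**2).sum(1,keepdims=True))
    return s*[K[0,0],K[1,1]]+K[:2,2]
E
python3 - <<'E'
from h import *
fr=[]
for n in ['scene','side']:
    c=read_camera(n); cv2.imwrite(f'pics/{n}0.png',c['frame'][...,::-1])
    V=np.array(c['view']);print(n,-V[:3,:3].T@V[:3,3])
    for t in ['coin','deposit_box','lid','lever','lever_pad','lever_pivot','jade_horse','opera_glass','jewel_chest','loupe','vault_key']:
        r=silhouettes(n,t)
        for q in r[:2]:
            e=q['extent'];ys,xs=np.nonzero(q['pixels']);m=(xs.mean(),ys.mean())
            print(n,t,round(q['p'],2),e,np.round(m,1),np.round(atz(c,m,0.005),3))
print(get_obs())
E
```

```text
pics
scene [ 1.22819532 -0.50424978  1.23466451]
scene coin 0.68 [335.1, 147.2, 387.8, 197.1] [359.3 169.6] [0.607 0.488 0.005]
scene deposit_box 0.98 [244.6, 159.4, 323.4, 220.1] [282.3 188.4] [0.496 0.185 0.005]
scene deposit_box 0.54 [333.3, 147.7, 386.3, 197.0] [359.  169.6] [0.606 0.487 0.005]
scene lid 0.92 [259.9, 157.7, 325.2, 208.6] [290.4 183.8] [0.497 0.224 0.005]
scene lever 0.96 [161.0, 233.6, 193.4, 286.0] [174.8 254.6] [ 0.497 -0.286  0.005]
scene lever_pad 0.91 [156.4, 234.2, 192.7, 286.3] [174.5 254.3] [ 0.495 -0.286  0.005]
scene lever_pivot 0.98 [159.0, 230.7, 208.1, 314.3] [184.4 276.3] [ 0.586 -0.302  0.005]
scene lever_pivot 0.66 [216.4, 216.7, 231.6, 228.2] [223.9 220.1] [ 0.481 -0.075  0.005]
scene jade_horse 0.65 [237.0, 239.3, 250.5, 254.7] [245.7 249.1] [ 0.625 -0.084  0.005]
scene opera_glass 0.96 [249.6, 261.0, 284.7, 295.1] [267.6 277.5] [ 0.753 -0.091  0.005]
scene opera_glass 0.51 [331.5, 146.7, 386.6, 197.0] [359.3 169.6] [0.607 0.488 0.005]
scene jewel_chest 0.65 [332.9, 148.0, 383.5, 196.8] [358.9 169.3] [0.605 0.488 0.005]
scene loupe 0.46 [165.0, 
[... 1448 characters left out ...]
'time_s': 1.2, 'qpos': array([-72.0720523 ,  18.39233378,  -4.01499989,  83.10865345,
         1.29426844,  78.53978592,  -3.25929483]), 'joint_velocities': array([0.05573403, 0.04292861, 0.06788555, 0.03952558, 0.05706561,
       0.07114514, 0.00446819]), 'effort': array([-9.64964747e-04, -4.91101241e+01, -4.03629011e-01, -3.12774503e+01,
       -6.37232442e-02,  3.36725463e-02,  3.36654318e-05]), 'tool_pos': array([0.19138437, 0.62120546, 0.22257205]), 'tool_rot': array([1.79995686e+02, 2.34997823e-03, 1.62880389e+02]), 'force': array([0.95488559, 0.69322504, 0.8029216 ]), 'wrist_torque': array([ 0.02350908, -0.0209308 ,  0.02318566]), 'grasp_force': 0.0, 'grip_width': 0.08703981498614421}
```

```bash
python3 - <<'E'
import cv2
for n in ['scene','side']:
    i=cv2.imread(f'pics/{n}0.png')
    i=i[100:340,100:420]
    cv2.imwrite(f'pics/{n}0c.png',cv2.resize(i,None,fx=2.5,fy=2.5,interpolation=cv2.INTER_CUBIC))
E
```

```text
(no output)
```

View pics/scene0c.png

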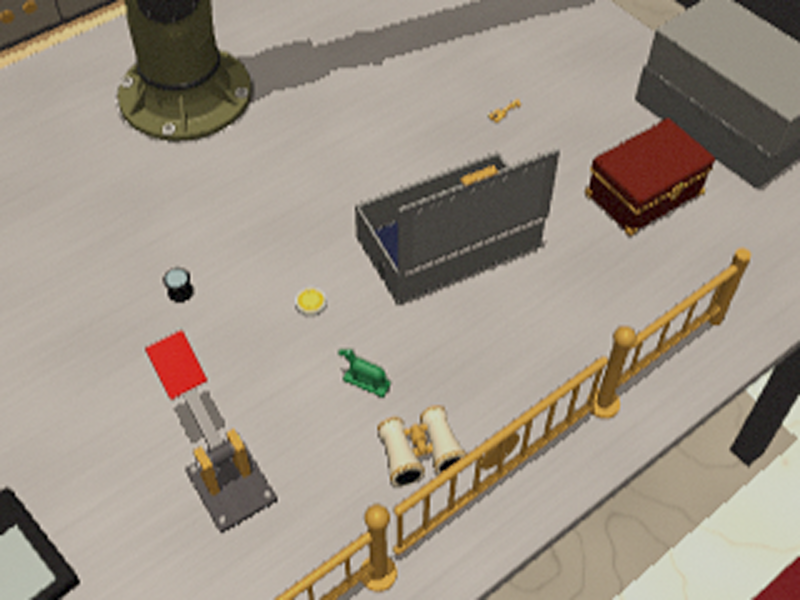

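View pics/side0c.png

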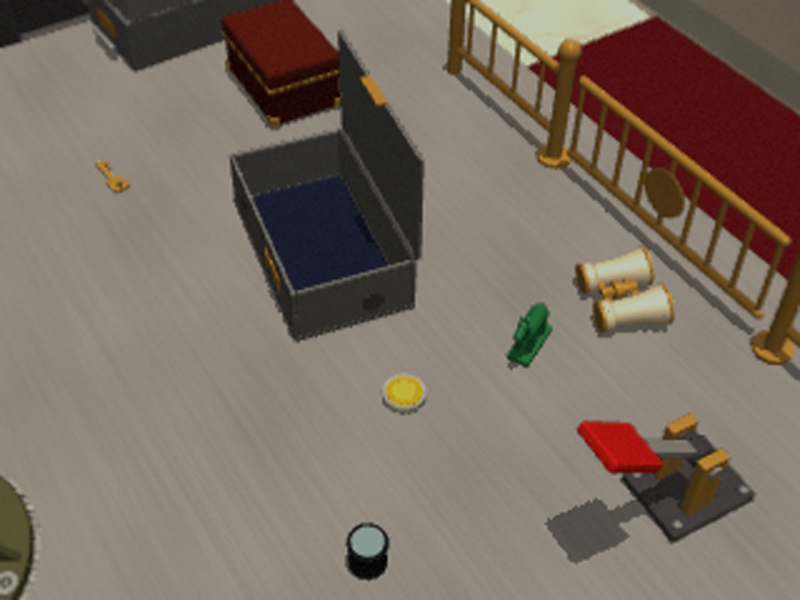

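```bash
cat > fit.py <<'E'
from h import *
from scipy.optimize import least_squares
C={n:read_camera(n) for n in ['scene','side']}
f=lambda p:np.array(p)/2.5+100-0.3
def Rz(a): return np.array([[np.cos(a),-np.sin(a),0],[np.sin(a),np.cos(a),0],[0,0,1]])
def Ry(a): return np.array([[np.cos(a),0,np.sin(a)],[0,1,0],[-np.sin(a),0,np.cos(a)]])
box=[('side',(233,157),(-.07,.12,.075)),('side',(293,291),(-.07,-.12,.075)),('side',(414,264),(.07,-.12,.075)),('side',(297,338),(-.07,-.12,0)),('side',(413,305),(.07,-.12,0)),
('scene',(357,207),(-.07,-.12,.075)),('scene',(402,303),(.07,-.12,0)),('scene',(543,245),(.07,.12,0))]
lid=[('side',(340,33),1),('side',(421,160),-1),('scene',(400,208),-1),('scene',(558,153),1)]
def rb(v):
    R=Rz(v[2]);t=np.array([v[0],v[1],0]);o=[]
    for n,u,P in box: o+=list(proj(C[n],R@P+t)[0]-f(u))
    for n,u,s in lid:
        P=np.array([.07,s*.12,.075])+Ry(v[3])@np.array([-.14,0,.0025]); o+=list(proj(C[n],R@P+t)[0]-f(u))
    return np.array(o)
r=least_squares(rb,[.53,.19,.2,1.6],loss='soft_l1');print('box',r.x,np.round(r.fun.reshape(-1,2),1).tolist())
pad=[('side',(578,425),-1,1),('side',(621,420),1,1),('side',(661,465),1,-1),('side',(615,471),-1,-1)]
pads=[('scene',(147,347),-1,-1),('scene',(182,332),-1,1),('scene',(206,380),1,1),('scene',(178,398),1,-1)]
def rl(v):
    R=Rz(v[2]);t=np.array([v[0],v[1],.075]);o=[]
    for n,u,a,b in pad+pads:
        P=R@Ry(.6)@np.array([-.12+a*.035,b*.025,.008])+t; o+=list(proj(C[n],P)[0]-f(u))
    return np.array(o)
q=least_squares(rl,[.6,-.3,.2],loss='soft_l1');print('lever',q.x,np.round(q.fun.reshape(-1,2),1).tolist())
for n in C:
  for s in silhouettes(n,'coin')[:1]: print(s['p'],s['extent'])
print('coin',atz(C['side'],f((404,391)),.01),atz(C['scene'],f((311,300)),.01))
print('loupe',atz(C['side'],f((368,541)),.036),'horse',atz(C['side'],f((525,352)),.0),atz(C['side'],f((515,365)),0),atz(C['side'],f((545,330)),0))
E
python3 fit.py
```

```text
box [ 0.51817374  0.15360323 -0.203072    1.54277427] [[-0.9, -2.1], [-0.5, 0.7], [1.4, -2.0], [-0.7, 0.7], [1.0, 0.4], [-0.2, -0.7], [-1.4, 1.4], [-0.2, 1.5], [-0.1, -1.7], [-0.2, -0.4], [-0.3, 0.6], [1.0, -1.3]]
lever [ 0.63868565 -0.30818918 -0.02554296] [[-0.5, -0.9], [0.8, 0.6], [0.1, -0.7], [0.3, -1.7], [-1.7, 0.3], [-0.9, -2.0], [0.7, -1.1], [-2.6, 0.2]]
0.63 [251.1, 263.9, 283.5, 295.0]
0.64 [326.2, 197.9, 371.6, 230.4]
coin [ 0.48267086 -0.07646255  0.01      ] [ 0.48321126 -0.07471422  0.01      ]
loupe [ 0.35333817 -0.21476666  0.036     ] horse [ 6.25610914e-01 -9.57511588e-02 -1.11022302e-16] [ 0.60566221 -0.10420784  0.        ] [ 0.66327303 -0.08280199  0.        ]
```

```bash
cat > plan.py <<'E'
import sys,numpy as np
from cell import get_obs
from scipy.spatial.transform import Rotation as R, Slerp
def E(r): return R.from_euler('xyz',r,degrees=True)
# args: grip then waypoints x,y,z,yaw[,roll,pitch] ; rows auto
o=get_obs();p=o['tool_pos'];r=E(o['tool_rot']);g=float(sys.argv[1]);out=[]
for a in sys.argv[2:]:
    v=[float(x) for x in a.split(',')]; vm=0.045
    if len(v)==5: vm=v.pop()
    q=np.array(v[:3]); s=E([180,0,v[3]])
    n=int(max(np.ceil(np.linalg.norm(q-p)/vm),np.ceil((r.inv()*s).magnitude()/0.145),1))
    sl=Slerp([0,1],R.concatenate([r,s])); P=p;Q=r
    for i in range(1,n+1):
        P2=p+(q-p)*i/n;Q2=sl(i/n)
        out.append([round(float(x),4) for x in [*Q.inv().apply(P2-P),*(Q.inv()*Q2).as_rotvec(),g]]);P,Q=P2,Q2
    p,r=q,s
print(len(out),str(out).replace(' ',''))
E
python3 plan.py 0.087 0.45,0.25,0.26,120 0.483,-0.0755,0.2,100
```

```text
19 [[-0.0324,-0.0253,-0.0034,0.0,0.0,0.068,0.087],[-0.0341,-0.0231,-0.0034,0.0,0.0,0.068,0.087],[-0.0355,-0.0207,-0.0034,0.0,0.0,0.068,0.087],[-0.0369,-0.0182,-0.0034,0.0,0.0,0.068,0.087],[-0.038,-0.0157,-0.0034,0.0,0.0,0.068,0.087],[-0.039,-0.0131,-0.0034,0.0,0.0,0.068,0.087],[-0.0398,-0.0104,-0.0034,0.0,0.0,0.068,0.087],[-0.0404,-0.0077,-0.0034,0.0,0.0,0.068,0.087],[-0.0408,-0.0049,-0.0034,0.0,0.0,0.068,0.087],[-0.0411,-0.0021,-0.0034,0.0,0.0,0.068,0.087],[-0.0411,0.0007,-0.0034,0.0,0.0,0.068,0.087],[-0.0373,-0.0168,0.0075,-0.0,-0.0,0.0436,0.087],[-0.038,-0.0151,0.0075,0.0,-0.0,0.0436,0.087],[-0.0386,-0.0135,0.0075,-0.0,-0.0,0.0436,0.087],[-0.0392,-0.0118,0.0075,0.0,-0.0,0.0436,0.087],[-0.0396,-0.01,0.0075,0.0,-0.0,0.0436,0.087],[-0.04,-0.0083,0.0075,-0.0,-0.0,0.0436,0.087],[-0.0404,-0.0065,0.0075,0.0,-0.0,0.0436,0.087],[-0.0406,-0.0048,0.0075,0.0,-0.0,0.0436,0.087]]
```

play_rows(steps=[[[-0.0325,-0.025,-0.003,0,0,0.068,0.087],[-0.034,-0.023,-0.003,0,0,0.068,0.087],[-0.0355,-0.021,-0.003,0,0,0.068,0.087],[-0.037,-0.018,-0.003,0,0,0.068,0.087],[-0.038,-0.016,-0.003,0,0,0.068,0.087],[-0.039,-0.013,-0.003,0,0,0.068,0.087],[-0.04,-0.0105,-0.003,0,0,0.068,0.087],[-0.0405,-0.0075,-0.003,0,0,0.068,0.087],[-0.041,-0.005,-0.003,0,0,0.068,0.087],[-0.041,-0.002,-0.003,0,0,0.068,0.087],[-0.041,0.0005,-0.003,0,0,0.068,0.087]]])

```text
time_s: 2.5
tool_pos: [0.451, 0.2484, 0.256]
tool_rot: [179.9, -0.0, 119.9]
force: [0.1, 0.3, -0.5]
grip_width: 0.0871
grasp_force: 0.0
```

play_rows(steps=[[[-0.0375,-0.017,0.0075,0,0,0.0436,0.087],[-0.038,-0.015,0.0075,0,0,0.0436,0.087],[-0.0385,-0.0135,0.0075,0,0,0.0436,0.087],[-0.039,-0.012,0.0075,0,0,0.0436,0.087],[-0.0395,-0.01,0.0075,0,0,0.0436,0.087],[-0.04,-0.008,0.0075,0,0,0.0436,0.087],[-0.0405,-0.0065,0.0075,0,0,0.0436,0.087],[-0.0405,-0.005,0.0075,0,0,0.0436,0.087],[0,0,0,0,0,0,0.087],[0,0,0,0,0,0,0.087]]])

```text
time_s: 3.5
tool_pos: [0.483, -0.0762, 0.1956]
tool_rot: [180.0, -0.0, 99.9]
force: [-0.3, 0.4, 0.3]
grip_width: 0.0871
grasp_force: 0.0
```

```bash
python3 - <<'E'
from h import *
c=read_camera('wrist'); i=c['frame'][...,::-1].copy(); cv2.imwrite('pics/w1.png',i)
for s in silhouettes('wrist','coin')[:3]:
    ys,xs=np.nonzero(s['pixels']); e=s['extent'];m=((e[0]+e[2])/2,(e[1]+e[3])/2);print(s['p'],e,atz(c,m,.007),atz(c,(xs.mean(),ys.mean()),.007))
o=get_obs();print(o['time_s'],o['tool_pos'],o['tool_rot'],o['qpos'])
E
python3 plan.py .087 .483,-.0755,.03,100 .483,-.0755,.002,100,.012
```

```text
0.9 [232.2, 155.8, 271.9, 193.6] [ 0.48349631 -0.07655054  0.007     ] [ 0.48447533 -0.07679032  0.007     ]
3.6 [ 0.48331377 -0.07410572  0.19571004] [ 1.79978285e+02 -3.94935982e-02  1.00147797e+02] [-30.4533567   -1.65724426  35.82277281 108.63966894   0.96990229
  72.696168    15.21749075]
7 [[-0.0004,-0.0002,0.0414,0.0001,-0.0002,0.0006,0.087],[-0.0004,-0.0002,0.0414,0.0001,-0.0002,0.0006,0.087],[-0.0003,-0.0001,0.0414,0.0001,-0.0002,0.0006,0.087],[-0.0003,-0.0001,0.0414,0.0001,-0.0002,0.0006,0.087],[0.0,-0.0,0.0093,0.0,0.0,0.0,0.087],[0.0,-0.0,0.0093,0.0,0.0,0.0,0.087],[0.0,-0.0,0.0093,0.0,0.0,0.0,0.087]]
```

View pics/w1.png

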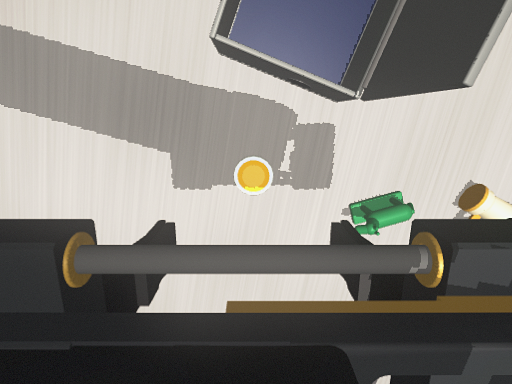

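play_rows(steps=[[[-0.001,0,0.042,0,0,0,0.087],[0,0,0.042,0,0,0,0.087],[0,0,0.042,0,0,0,0.087],[0,0,0.035,0,0,0,0.087],[0,0,0.012,0,0,0,0.087],[0,0,0.01,0,0,0,0.087],[0,0,0.008,0,0,0,0.087],[0,0,0,0,0,0,0.087],[0,0,0,0,0,0,0.087]]])

```text
time_s: 4.5
tool_pos: [0.4844, -0.0764, 0.0056]
tool_rot: [179.9, 0.0, 100.0]
force: [0.4, -0.9, 0.8]
grip_width: 0.0873
grasp_force: 0.0
```

play_rows(steps=[[[0,0,0.002,0,0,0,0.087],[0,0,0.0005,0,0,0,0.087],[0,0,0,0,0,0,0.04],[0,0,0,0,0,0,0.04],[0,0,0,0,0,0,0.04],[0,0,0,0,0,0,0.04],[0,0,0,0,0,0,0.04],[0,0,0,0,0,0,0.04]]], force=20)

```text
time_s: 5.3
tool_pos: [0.4834, -0.0764, 0.0021]
tool_rot: [180.0, -0.0, 100.0]
force: [-0.7, -0.9, -0.7]
grip_width: 0.0472
grasp_force: 0.0
```

play_rows(steps=[[[0,0,0,0,0,0,0.04],[0,0,0,0,0,0,0.04],[0,0,0,0,0,0,0.04],[0,0,0,0,0,0,0.04]]], force=20)

```text
time_s: 5.7
tool_pos: [0.4833, -0.0765, 0.0021]
tool_rot: [180.0, -0.0, 100.0]
force: [-0.6, 0.2, 0.5]
grip_width: 0.0452
grasp_force: 20.0
```

```bash
python3 plan.py .04 .4833,-.0765,.04,100,.02 .4833,-.0765,.17,100 .504,.156,.17,168.4 .504,.156,.04,168.4 .504,.156,.0125,168.4,.01
```

```text
20 [[-0.0,-0.0,-0.019,0.0,-0.0,0.0003,0.04],[-0.0,-0.0,-0.019,0.0,-0.0,0.0003,0.04],[0.0,0.0,-0.0433,0.0,0.0,0.0,0.04],[0.0,0.0,-0.0433,0.0,0.0,0.0,0.04],[0.0,0.0,-0.0433,0.0,0.0,0.0,0.04],[0.025,0.0068,0.0,-0.0,0.0,-0.1326,0.04],[0.0239,0.01,0.0,0.0,0.0,-0.1326,0.04],[0.0224,0.0131,0.0,0.0,0.0,-0.1326,0.04],[0.0205,0.0159,0.0,-0.0,0.0,-0.1326,0.04],[0.0182,0.0185,0.0,0.0,0.0,-0.1326,0.04],[0.0156,0.0207,0.0,-0.0,0.0,-0.1326,0.04],[0.0127,0.0226,0.0,0.0,0.0,-0.1326,0.04],[0.0096,0.0241,0.0,-0.0,0.0,-0.1326,0.04],[0.0063,0.0252,0.0,-0.0,0.0,-0.1326,0.04],[0.0,-0.0,0.0433,0.0,0.0,0.0,0.04],[0.0,-0.0,0.0433,0.0,0.0,0.0,0.04],[0.0,-0.0,0.0433,0.0,0.0,0.0,0.04],[0.0,-0.0,0.0092,0.0,0.0,0.0,0.04],[0.0,-0.0,0.0092,0.0,0.0,0.0,0.04],[0.0,-0.0,0.0092,0.0,0.0,0.0,0.04]]
```

play_rows(steps=[[[0,0,-0.019,0,0,0,0.04],[0,0,-0.019,0,0,0,0.04],[0,0,-0.043,0,0,0,0.04],[0,0,-0.043,0,0,0,0.04],[0,0,-0.043,0,0,0,0.04],[0,0,0,0,0,0,0.04],[0,0,0,0,0,0,0.04]]])

```text
time_s: 6.4
tool_pos: [0.4839, -0.0764, 0.1698]
tool_rot: [179.9, -0.0, 100.0]
force: [-1.0, -0.1, -0.3]
grip_width: 0.0451
grasp_force: 20.0
```

play_rows(steps=[[[0.025,0.007,0,0,0,-0.1326,0.04],[0.024,0.01,0,0,0,-0.1326,0.04],[0.0225,0.013,0,0,0,-0.1326,0.04],[0.0205,0.016,0,0,0,-0.1326,0.04],[0.018,0.0185,0,0,0,-0.1326,0.04],[0.0155,0.0205,0,0,0,-0.1326,0.04],[0.0125,0.0225,0,0,0,-0.1326,0.04],[0.0095,0.024,0,0,0,-0.1326,0.04],[0.0065,0.025,0,0,0,-0.1326,0.04],[0,0,0,0,0,0,0.04],[0,0,0,0,0,0,0.04]]])

```text
time_s: 7.5
tool_pos: [0.5028, 0.1551, 0.167]
tool_rot: [-179.8, -0.2, 168.4]
force: [0.7, 0.0, 0.1]
grip_width: 0.045
grasp_force: 20.0
```

```bash
python3 - <<'E'
from h import *
c=read_camera('wrist'); cv2.imwrite('pics/w2.png',c['frame'][...,::-1])
o=get_obs();print(o['time_s'],o['tool_pos'],o['tool_rot'],o['qpos'],o['grip_width'],o['grasp_force'])
E
```

```text
7.55 [0.50321842 0.15423718 0.16748201] [-1.79855728e+02 -1.15116623e-01  1.68315285e+02] [-43.21476176   5.41230435  24.71966413 105.57061433  -2.33936665
  69.69831435  60.54199174] 0.04508257076473766 19.99973773956299
```

View pics/w2.png

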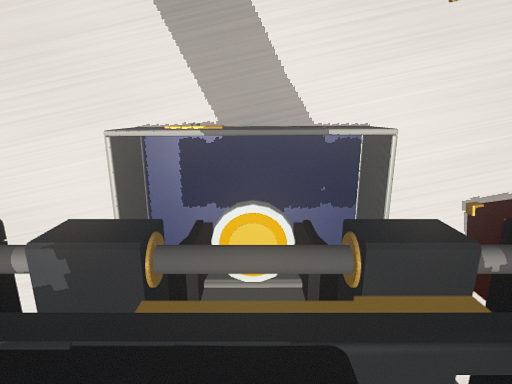

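play_rows(steps=[[[0,0,0.04,0,0,0,0.04],[0,0,0.04,0,0,0,0.04],[0,0,0.035,0,0,0,0.04],[0,0,0.02,0,0,0,0.04],[0,0,0.012,0,0,0,0.04],[0,0,0.006,0,0,0,0.04],[0,0,0,0,0,0,0.04],[0,0,0,0,0,0,0.04]]])

```text
time_s: 8.35
tool_pos: [0.505, 0.1556, 0.0171]
tool_rot: [179.9, 0.1, 168.4]
force: [-0.7, -0.6, -0.3]
grip_width: 0.0449
grasp_force: 20.0
```

play_rows(steps=[[[0,0,0.002,0,0,0,0.04],[0,0,0.0015,0,0,0,0.04],[0,0,0,0,0,0,0.04]]])

```text
time_s: 8.65
tool_pos: [0.5041, 0.1556, 0.0128]
tool_rot: [180.0, 0.0, 168.4]
force: [0.3, 0.0, -0.3]
grip_width: 0.0452
grasp_force: 20.0
```

play_rows(steps=[[[0,0,0.0015,0,0,0,0.04],[0,0,0.0015,0,0,0,0.04],[0,0,0,0,0,0,0.04],[0,0,0,0,0,0,0.04]]])

```text
time_s: 9.05
tool_pos: [0.504, 0.1554, 0.0095]
tool_rot: [-180.0, -0.0, 168.4]
force: [0.7, -0.3, -0.7]
grip_width: 0.045
grasp_force: 20.0
```

play_rows(steps=[[[0,0,0.001,0,0,0,0.04],[0,0,0.001,0,0,0,0.04],[0,0,0,0,0,0,0.04]]])

```text
time_s: 9.35
tool_pos: [0.5039, 0.1554, 0.0074]
tool_rot: [-180.0, -0.0, 168.4]
force: [0.1, 0.1, 0.8]
grip_width: 0.0453
grasp_force: 20.0
```

play_rows(steps=[[[0,0,0.0005,0,0,0,0.04],[0,0,0,0,0,0,0.04],[0,0,0,0,0,0,0.06],[0,0,0,0,0,0,0.06],[0,0,0,0,0,0,0.07],[0,0,0,0,0,0,0.07],[0,0,0,0,0,0,0.07],[0,0,0,0,0,0,0.07]]])

```text
time_s: 10.15
tool_pos: [0.5041, 0.1555, 0.0071]
tool_rot: [180.0, 0.0, 168.4]
force: [-0.1, -0.2, 0.6]
grip_width: 0.0691
grasp_force: 0.0
```

play_rows(steps=[[[0,0,-0.02,0,0,0,0.07],[0,0,-0.035,0,0,0,0.07],[0,0,-0.045,0,0,0,0.07],[0,0,-0.045,0,0,0,0.07],[0,0,-0.03,0,0,0,0.07],[0,0,0,0,0,0,0],[0,0,0,0,0,0,0]]])

```text
time_s: 10.85
tool_pos: [0.5042, 0.1556, 0.1825]
tool_rot: [179.9, 0.1, 168.4]
force: [0.4, -0.4, -0.8]
grip_width: 0.0605
grasp_force: 0.0
```

```bash
python3 - <<'E'
from h import *
c=read_camera('wrist'); s=silhouettes('wrist','coin')
for q in s[:2]:
    e=q['extent'];print(q['p'],e,atz(c,((e[0]+e[2])/2,(e[1]+e[3])/2),.012))
print(atz(c,(251,131),.075))
s=read_camera('side');cv2.imwrite('pics/s2.png',cv2.resize(s['frame'][60:300,120:440,::-1],None,fx=2.5,fy=2.5,interpolation=cv2.INTER_CUBIC))
o=get_obs();print(o['time_s'],o['tool_pos'],o['tool_rot'],o['qpos'],o['grip_width'],o['grasp_force'])
E
```

```text
0.62 [232.7, 155.5, 273.9, 197.4] [0.50448692 0.15681477 0.012     ]
[0.45250085 0.1652049  0.075     ]
11.0 [0.50294676 0.15510676 0.18039417] [-1.79897383e+02 -1.34592353e-01  1.68415916e+02] [-43.715791     4.79950376  25.06315415 104.65172877  -2.12416315
  71.17897602  60.37774997] 0.04970852810473431 0.0
```

View pics/s2.png

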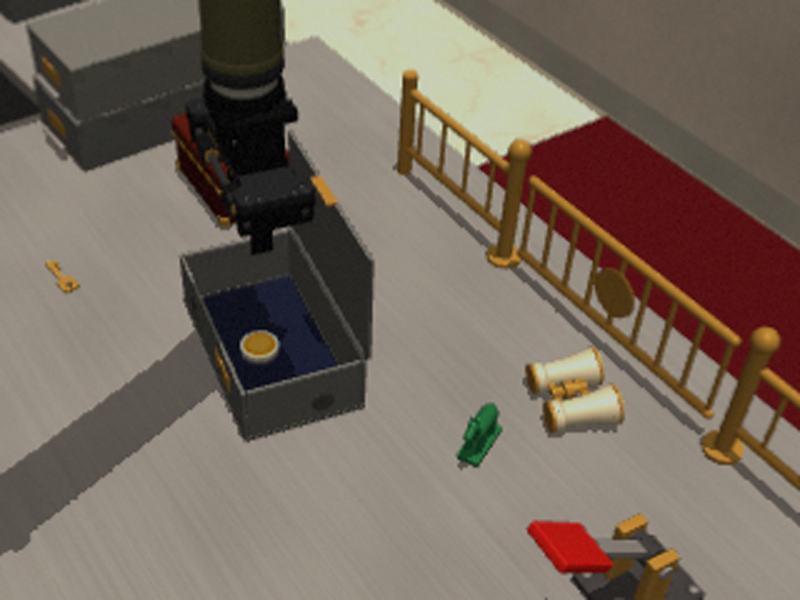

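```bash
python3 plan.py 0 .503,.1555,.26,168.4 .617,.133,.26,168.4 .617,.133,.195,168.4; python3 - <<'E'
import numpy as np
th=np.linspace(1.6,0,21);rho=.12
x=.07-rho*np.cos(th)+.005*np.sin(th)+.0095; z=.075+rho*np.sin(th)+.005*np.cos(th)
print(np.round(x[0],4),np.round(z[0],4)); print(np.round(np.c_[-np.diff(x),-np.diff(z)],4).tolist())
E
```

```text
7 [[0.0001,0.0001,-0.0398,-0.0009,-0.0012,0.0001,0.0],[0.0001,0.0002,-0.0398,-0.0009,-0.0012,0.0001,0.0],[-0.0387,0.0003,0.0,0.0,0.0,0.0,0.0],[-0.0387,0.0003,0.0,0.0,0.0,0.0,0.0],[-0.0387,0.0003,0.0,0.0,0.0,0.0,0.0],[0.0,-0.0,0.0325,0.0,0.0,0.0,0.0],[0.0,-0.0,0.0325,0.0,0.0,0.0,0.0]]
0.088 0.1948
[[0.0096, -0.0003], [0.0096, 0.0005], [0.0095, 0.0012], [0.0094, 0.002], [0.0092, 0.0027], [0.009, 0.0035], [0.0087, 0.0042], [0.0083, 0.0048], [0.0079, 0.0055], [0.0074, 0.0061], [0.0069, 0.0067], [0.0063, 0.0072], [0.0057, 0.0077], [0.0051, 0.0081], [0.0044, 0.0085], [0.0038, 0.0088], [0.003, 0.0091], [0.0023, 0.0093], [0.0015, 0.0095], [0.0008, 0.0096]]
```

play_rows(steps=[[[0,0,-0.04,0,0,0,0],[0,0,-0.04,0,0,0,0],[-0.039,0,0,0,0,0,0],[-0.039,0,0,0,0,0,0],[-0.039,0,0,0,0,0,0],[0,0,0,0,0,0,0],[0,0,0.033,0,0,0,0],[0,0,0.031,0,0,0,0],[0,0,0,0,0,0,0],[0,0,0,0,0,0,0]]])

```text
time_s: 12.0
tool_pos: [0.6177, 0.1321, 0.1975]
tool_rot: [-179.9, -0.1, 168.4]
force: [0.0, -0.3, 0.3]
grip_width: 0.0002
grasp_force: 0.0
```

```bash
python3 - <<'E'
from h import *
o=get_obs();print(o['time_s'],o['tool_pos'],o['force'],o['grip_width'],o['qpos'])
d=o['tool_pos']-[.518,.154,0];c,s=np.cos(-.203),np.sin(-.203)
print('boxframe',d[0]*c+d[1]*s,-d[0]*s+d[1]*c)
E
```

```text
12.0 [0.61774815 0.13211497 0.1974691 ] [ 0.01112955 -0.34042099  0.29405606] 0.0001530715806290571 [-37.38140174  18.07687208  28.54858387  88.80218942  -8.7975154
  75.49476459  70.63750159]
boxframe 0.10211214726826079 -0.0013255605849405785
```

play_rows(steps=[[[0.007,0,0.0015,0,0,0,0],[0.007,0,0.001,0,0,0,0],[0.0096,0,0,0,0,0,0],[0.0096,0,0.0005,0,0,0,0],[0.0095,0,0.001,0,0,0,0],[0.0094,0,0.002,0,0,0,0],[0.0092,0,0.0027,0,0,0,0],[0.009,0,0.0035,0,0,0,0]]])

```text
time_s: 12.8
tool_pos: [0.5489, 0.1464, 0.1858]
tool_rot: [180.0, -0.0, 168.4]
force: [0.9, -0.6, 2.1]
grip_width: 0.0003
grasp_force: 0.9
```

play_rows(steps=[[[0.0087,0,0.0042,0,0,0,0],[0.0083,0,0.0048,0,0,0,0],[0.0079,0,0.0055,0,0,0,0],[0.0074,0,0.0061,0,0,0,0],[0.0069,0,0.0067,0,0,0,0],[0.0063,0,0.0072,0,0,0,0]]])

```text
time_s: 13.4
tool_pos: [0.5043, 0.1553, 0.1506]
tool_rot: [-180.0, -0.0, 168.4]
force: [-0.5, 0.8, 0.9]
grip_width: 0.0003
grasp_force: 0.6
```

```bash
python3 - <<'E'
from h import *
o=get_obs();print(o['time_s'],o['tool_pos'],o['force'])
d=o['tool_pos']-[.518,.154,0];c,s=np.cos(-.203),np.sin(-.203)
print('boxframe',d[0]*c+d[1]*s,-d[0]*s+d[1]*c)
s=read_camera('side');cv2.imwrite('pics/s3.png',cv2.resize(s['frame'][60:300,120:440,::-1],None,fx=2,fy=2,interpolation=cv2.INTER_CUBIC))
E
```

```text
13.4 [0.50432013 0.15534336 0.15057087] [-0.46892889  0.80031014  0.94787455]
boxframe -0.013669801427960756 -0.001442201038616562
```

View pics/s3.png

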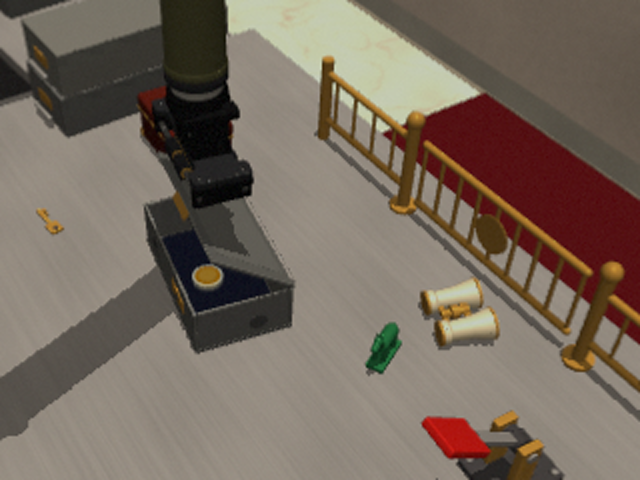

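play_rows(steps=[[[0.0057,0,0.0077,0,0,0,0],[0.0051,0,0.0081,0,0,0,0],[0.0044,0,0.0085,0,0,0,0],[0.0038,0,0.0088,0,0,0,0],[0.003,0,0.009,0,0,0,0],[0.0023,0,0.009,0,0,0,0],[0.0015,0,0.009,0,0,0,0],[0.0008,0,0.006,0,0,0,0],[0,0,0,0,0,0,0]]])

```text
time_s: 14.35
tool_pos: [0.4783, 0.1603, 0.0841]
tool_rot: [-179.9, -0.1, 168.4]
force: [0.1, -0.0, 0.9]
grip_width: 0.0004
grasp_force: 0.0
```

play_rows(steps=[[[0,0,0.003,0,0,0,0],[0,0,0.002,0,0,0,0],[0,0,0,0,0,0,0]]])

```text
time_s: 14.65
tool_pos: [0.4793, 0.1607, 0.0809]
tool_rot: [180.0, -0.0, 168.4]
force: [-1.4, -0.8, 4.0]
grip_width: 0.0008
grasp_force: 2.1
```

play_rows(steps=[[[0,0,0.002,0,0,0,0],[0,0,0,0,0,0,0],[0,0,0,0,0,0,0]]])

```text
time_s: 14.95
tool_pos: [0.4794, 0.1607, 0.0808]
tool_rot: [179.9, -0.0, 168.4]
force: [-7.0, -2.3, 17.7]
grip_width: 0.0003
grasp_force: 8.9
```

play_rows(steps=[[[0,0,0.0015,0,0,0,0],[0,0,0,0,0,0,0],[0,0,0,0,0,0,0]]])

```text
time_s: 15.25
tool_pos: [0.4794, 0.1607, 0.0807]
tool_rot: [179.9, -0.1, 168.4]
force: [-9.9, -3.8, 28.3]
grip_width: 0.0004
grasp_force: 14.0
```

```bash
python3 plan.py 0 .479,.161,.16,168.4 .53,-.08,.25,173 .5537,-.306,.19,178.5; python3 - <<'E'
import numpy as np
th=np.linspace(.6,0,13)
x=-.12*np.cos(th)+.008*np.sin(th)+.0095; z=.075+.12*np.sin(th)+.008*np.cos(th)
print(x[0],z[0],np.round(np.c_[-np.diff(x),-np.diff(z)],4).tolist(),np.round(z,4))
E
```

```text
14 [[0.0003,0.0002,-0.0397,0.0008,-0.0005,-0.0,0.0],[0.0003,0.0001,-0.0397,0.0008,-0.0005,-0.0,0.0],[-0.0164,-0.0376,-0.015,0.0,0.0,-0.0134,0.0],[-0.0159,-0.0379,-0.015,0.0,0.0,-0.0134,0.0],[-0.0154,-0.0381,-0.015,0.0,0.0,-0.0134,0.0],[-0.0149,-0.0383,-0.015,0.0,0.0,-0.0134,0.0],[-0.0144,-0.0385,-0.015,-0.0,0.0,-0.0134,0.0],[-0.0139,-0.0386,-0.015,-0.0,0.0,-0.0134,0.0],[-0.0085,-0.0369,0.01,-0.0,0.0,-0.016,0.0],[-0.0079,-0.037,0.01,0.0,0.0,-0.016,0.0],[-0.0073,-0.0372,0.01,0.0,0.0,-0.016,0.0],[-0.0067,-0.0373,0.01,-0.0,0.0,-0.016,0.0],[-0.0061,-0.0374,0.01,0.0,0.0,-0.016,0.0],[-0.0055,-0.0375,0.01,-0.0,0.0,-0.016,0.0]]
-0.08502313400200112 0.14935978172668166 [[0.0036, 0.0048], [0.0034, 0.005], [0.0031, 0.0052], [0.0028, 0.0053], [0.0026, 0.0054], [0.0023, 0.0056], [0.002, 0.0057], [0.0017, 0.0058], [0.0014, 0.0058], [0.0011, 0.0059], [0.0008, 0.006], [0.0005, 0.006]] [0.1494 0.1445 0.1396 0.1344 0.1291 0.1237 0.1181 0.1124 0.1067 0.1008
 0.0949 0.089  0.083 ]
```

play_rows(steps=[[[0,0,-0.042,0,0,0,0],[0,0,-0.042,0,0,0,0],[-0.0165,-0.0375,-0.015,0,0,-0.0134,0],[-0.016,-0.038,-0.015,0,0,-0.0134,0],[-0.0155,-0.038,-0.015,0,0,-0.0134,0],[-0.015,-0.0385,-0.015,0,0,-0.0134,0],[-0.0145,-0.0385,-0.015,0,0,-0.0134,0],[-0.014,-0.0385,-0.015,0,0,-0.0134,0],[0,0,0,0,0,0,0]]])

```text
time_s: 16.15
tool_pos: [0.5322, -0.0884, 0.2534]
tool_rot: [-179.8, 0.3, 172.4]
force: [-0.2, -0.5, -0.4]
grip_width: 0.0006
grasp_force: 0.0
```

play_rows(steps=[[[-0.0085,-0.037,0.01,0,0,-0.016,0],[-0.008,-0.037,0.01,0,0,-0.016,0],[-0.0075,-0.037,0.01,0,0,-0.016,0],[-0.0065,-0.037,0.01,0,0,-0.016,0],[-0.006,-0.0375,0.01,0,0,-0.016,0],[-0.0055,-0.0375,0.01,0,0,-0.016,0],[0,0,0,0,0,0,0],[0,0,0,0,0,0,0]]])

```text
time_s: 16.95
tool_pos: [0.5541, -0.3067, 0.1898]
tool_rot: [180.0, -0.1, 178.4]
force: [0.9, 1.1, 0.1]
grip_width: 0.0005
grasp_force: 0.0
```

```bash
python3 - <<'E'
from h import *
for n in ['scene','side']:
    c=read_camera(n);cv2.imwrite(f'pics/{n}4.png',cv2.resize(c['frame'][110:320,130:410,::-1],None,fx=2.8,fy=2.8,interpolation=cv2.INTER_CUBIC))
    print(np.round((proj(c,[[.5442,-.3056,.149]])-[130,110])*2.8))
print([get_obs()[k] for k in ['time_s','tool_pos','tool_rot','force','qpos']])
E
python3 -c "
import cv2,numpy as np
a=cv2.imread('pics/scene4.png');b=cv2.imread('pics/side4.png')
cv2.imwrite('pics/both4.png',cv2.resize(np.hstack([a[:,:400],b[:,250:650]]),(800,588)))"
```

```text
[[112. 377.]]
[[609. 468.]]
[17.05, array([ 0.55526641, -0.30469083,  0.19065889]), array([1.79929178e+02, 2.10439473e-02, 1.78618739e+02]), array([-0.98078823, -0.09066518,  0.59020468]), array([ -9.12154446,  21.4572834 ,  45.51020927,  89.61201549,
       -15.70717913,  75.54569875, 126.97142566])]
```

View pics/side4.png

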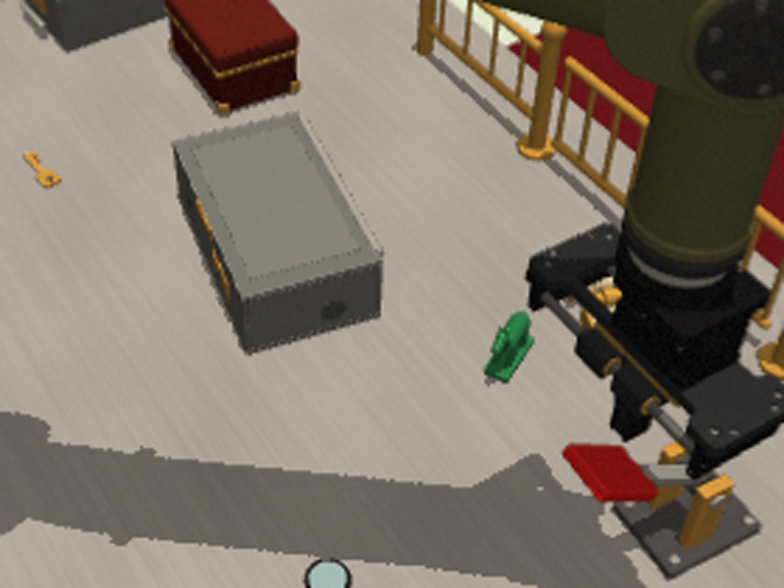

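play_rows(steps=[[[0,0,0.02,0,0,0,0],[0,0,0.012,0,0,0,0],[0,0,0.004,0,0,0,0],[0,0,0.004,0,0,0,0],[0,0,0.002,0,0,0,0],[0.0036,0,0.0048,0,0,0,0],[0.0034,0,0.005,0,0,0,0],[0.003,0,0.005,0,0,0,0],[0,0,0,0,0,0,0]]])

```text
time_s: 17.95
tool_pos: [0.5438, -0.306, 0.1331]
tool_rot: [180.0, -0.1, 178.5]
force: [2.1, 1.1, 3.4]
grip_width: 0.0003
grasp_force: 2.1
```

play_rows(steps=[[[0.0028,0,0.0053,0,0,0,0],[0.0026,0,0.0054,0,0,0,0],[0.0023,0,0.0055,0,0,0,0],[0.002,0,0.0057,0,0,0,0],[0.0017,0,0.0058,0,0,0,0],[0.0014,0,0.0058,0,0,0,0],[0.001,0,0.0045,0,0,0,0],[0,0,0,0,0,0,0]]])

```text
time_s: 18.75
tool_pos: [0.5311, -0.3052, 0.0959]
tool_rot: [179.9, 0.0, 178.5]
force: [0.1, 3.4, 7.1]
grip_width: 0.0009
grasp_force: 3.3
```

```bash
python3 - <<'E'
from h import *
from scipy.optimize import least_squares
c=read_camera('side');cv2.imwrite('pics/side5.png',cv2.resize(c['frame'][200:340,270:440,::-1],None,fx=4,fy=4,interpolation=cv2.INTER_CUBIC))
for th in (.15,.1,0):
  R=lambda a:np.array([[np.cos(a),0,np.sin(a)],[0,1,0],[-np.sin(a),0,np.cos(a)]])
  print(th,np.round((proj(c,[R(th)@[-.12+a*.035,b*.025,.008]+[.6387,-.308-(-.12+a*.035)*.0255,.075] for a,b in ((-1,1),(1,1),(1,-1),(-1,-1))])-[270,200])*4).tolist())
for k in ['time_s','tool_pos','force']: print(get_obs()[k])
E
```

```text
0.15 [[183.0, 368.0], [281.0, 323.0], [341.0, 389.0], [242.0, 438.0]]
0.1 [[179.0, 377.0], [278.0, 328.0], [339.0, 394.0], [238.0, 447.0]]
0 [[174.0, 394.0], [274.0, 338.0], [334.0, 404.0], [232.0, 464.0]]
18.8
[ 0.53122889 -0.30519383  0.09633776]
[0.88436521 2.97329598 6.8433733 ]
```

View pics/side5.png

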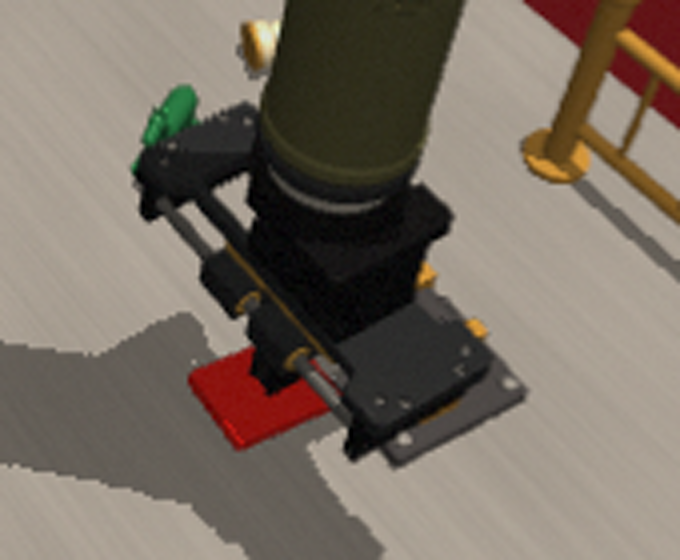

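play_rows(steps=[[[0.0008,0,0.005,0,0,0,0],[0.0005,0,0.005,0,0,0,0],[0,0,0,0,0,0,0],[0,0,0,0,0,0,0]]])

```text
time_s: 19.2
tool_pos: [0.5296, -0.3052, 0.0865]
tool_rot: [179.9, -0.0, 178.5]
force: [-0.6, 4.0, 8.1]
grip_width: 0.0005
grasp_force: 3.7
```

```bash
python3 - <<'E'
from h import *
z=[];
for i in range(6): read_camera('side'); o=get_obs(); z.append([*o['tool_pos'],*o['force']])
print(o['time_s'],np.mean(z,0),np.std(z,0))
E
```

```text
19.5 [ 0.52962638 -0.30521603  0.08668943 -0.22050479  4.18671969  7.3827275 ] [1.39671919e-05 1.83649675e-05 2.56589852e-05 4.69928367e-01
 1.82119323e-01 4.90591969e-01]
```

play_rows(steps=[[[0,0,0.002,0,0,0,0],[0,0,0.0015,0,0,0,0],[0,0,0,0,0,0,0],[0,0,0,0,0,0,0]]])

```text
time_s: 19.9
tool_pos: [0.5293, -0.3052, 0.0832]
tool_rot: [179.9, -0.0, 178.5]
force: [-1.1, 4.5, 7.8]
grip_width: 0.0008
grasp_force: 4.2
```

```bash
python3 - <<'E'
from h import *
z=[]
R=lambda a:np.array([[np.cos(a),0,np.sin(a)],[0,1,0],[-np.sin(a),0,np.cos(a)]])
ims=[]
for n,x0,y0 in (('side',270,200),('scene',110,190)):
    c=read_camera(n);im=cv2.resize(c['frame'][y0:y0+140,x0:x0+100,::-1],None,fx=4,fy=4,interpolation=cv2.INTER_CUBIC)
    for th,col in ((.05,(255,0,0)),(0,(0,255,0)),(-.05,(255,255,0))):
        q=(proj(c,[R(th)@[-.12+a*.035,b*.025,.008]+[.6387,-.308-(-.12+a*.035)*.0255,.075] for a,b in ((-1,1),(1,1),(1,-1),(-1,-1))])-[x0,y0])*4
        cv2.polylines(im,[np.int32(q)],True,col,1)
    ims.append(im)
cv2.imwrite('pics/b6.png',np.hstack(ims))
o=get_obs();print(o['time_s'],o['tool_pos'],o['force'])
E
```

```text
20.0 [ 0.52934028 -0.30516436  0.08324771] [-0.38574478  4.71447268  9.24847402]
```

View pics/b6.png

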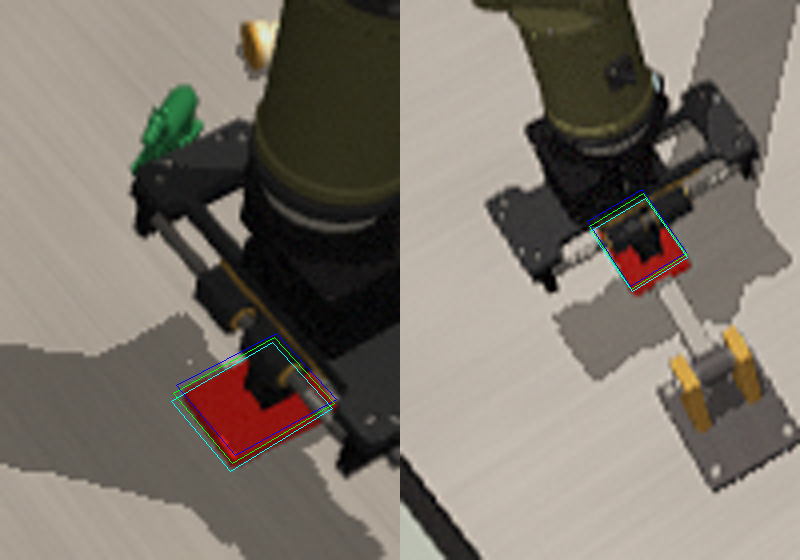

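```bash
python3 -c "
from cell import *
o=get_obs();print(o['tool_pos'],o['force']);print(sign_off())"
```

```text
[ 0.52934028 -0.30516436  0.08324771] [-0.38574478  4.71447268  9.24847402]
the job is handed in; nothing more can be done
None
```

I set the coin flat in the box, shut the lid fully and signed off still holding the lever at level: fingertips at 83.2 mm (level is 83 mm), pushing about 9 N.

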